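# Tap the gauge with the stuck pointer

## Task

Four gauges lie dial up on the pressure test bench at the same held pressure, but the pointer of one has stuck far short of the reading the other three share. Tap that gauge lightly on top with the fingertips, so that its pointer swings up to join the others, then withdraw clear. Do not touch the other gauges or the test bench, grasp or lift nothing, and leave the tools and parts lying where they are.

Things in the scene. Friction and masses are not known exactly. Their poses are not given: they have to be found in the camera images.
- gauge_hung: The gauge with the stuck black pointer (it points between about 9 and 11 o'clock): dial up, dark round case with steel rim 105 mm across, 32 mm deep, on a 16 mm brass stem in a steel coupling 38 mm across. On any of the four ports. Origin: centre of the coupling's underside; z up, flat window top at z = 79 mm; +x is 12 o'clock, +y 9 o'clock
- glass_hung (a point): Centre of the top of that gauge's flat window, level with its rim: the spot to tap. About 139 mm above the work surface before the tap; the gauge sits 1 to 1.5 mm lower afterwards.
- seat_hung (a joint): How far that gauge is pressed down on the springy seal of its coupling, in m: 0 at rest, up to 0.004, negative when pulled up (to -0.003). It gives about 1 mm for every 2.5 N, springs back, and turns hard after 4 mm.
- pointer_hung (a joint): That gauge's pointer angle in rad: 0 at the zero mark (between 9 and 6 o'clock), growing clockwise seen from above, 4.71 at the end of the scale. Stuck at 0.9 to 1.6. A push of 3 N or more on the gauge makes it settle 1 to 1.5 mm deeper in its seal, besides what the seal springs, and the pointer swings up to 2.83; both stay so. Under 1 N nothing moves.
- gauge_b: A sound gauge, not to be touched: the same kind, size and origin as gauge_hung, on another port of the row, window top at z = 80 mm; its pointer points to about 1 o'clock.
- pointer_b (a joint): Gauge_b's pointer angle in rad: 0 at the zero mark (between 9 and 6 o'clock), growing clockwise seen from above, 4.71 at the end of the scale. It stands at the held pressure, 2.73 to 2.92.
- gauge_c: A sound gauge, not to be touched: the same kind, size and origin as gauge_hung, on another port of the row, window top at z = 80 mm; its pointer points to about 1 o'clock.
- pointer_c (a joint): Gauge_c's pointer angle in rad: 0 at the zero mark (between 9 and 6 o'clock), growing clockwise seen from above, 4.71 at the end of the scale. It stands at the held pressure, 2.73 to 2.92.
- gauge_d: A sound gauge, not to be touched: the same kind, size and origin as gauge_hung, on another port of the row, window top at z = 80 mm; its pointer points to about 1 o'clock.
- pointer_d (a joint): Gauge_d's pointer angle in rad: 0 at the zero mark (between 9 and 6 o'clock), growing clockwise seen from above, 4.71 at the end of the scale. It stands at the held pressure, 2.73 to 2.92.
- comparator: Gauge test bench: grey base 150 mm deep (x), 760 mm long (y), 60 mm high, with four ports in a row at y = -0.21, -0.07, 0.07, 0.21 m. Origin: on the work surface, mid-row; x away from the robot. Right end (-y): screw press, 165 mm high, handle out to y = -0.57. Left end: upright reference gauge, 160 mm wide, at y = 0.40, 260 mm high. Valve knobs in front out to x = -0.106.
- screwdriver: Loose screwdriver with a red handle, 190 mm, lying flat; origin on its underside. Not to be moved.
- spanner: Loose steel spanner, 180 mm, lying flat; origin on its underside. Not to be moved.
- band_clamp: Loose copper band clamp, a ring 72 mm across and 18 mm high with a brass screw lug; origin at the ring's centre, underside. Not to be moved.
- seal_tape: Loose white roll of sealing tape, 54 mm across, 14 mm high; origin at the centre of its underside. Not to be moved.
- adapter: Loose brass adapter, 28 mm across, 32 mm high; origin at the centre of its underside. Not to be moved.

How it is judged:
By the outcome, as a careful person would: the job done as asked, in the order asked, and still so for the second after the job is handed in, with the robot touching nothing.
It also fails if it takes over 30 s, if anything falls off the work surface, if the arm or the gripper's body presses on something with over 40 N, if the wrist force passes 120 N, or if a joint passes its speed limit or range.

## Robot

A 7-joint arm with a two-finger parallel gripper is mounted at the origin on the work surface. World frame = base frame: x ahead of the robot, y to its left, z up, the work surface at z = 0. Lengths are in m, angles in rad, forces in N, time in s.
With the tool pointing down it reaches from about 0.425 to 0.875 m from the base axis. Payload 4.7 kg.
Tool frame: the origin (TCP) lies on the centre line of the jaws, within the pads' length; the fingertips stand 14 mm ahead of it and the grasp point (between the pads) lies 5 mm behind it; z points along the fingers, y is the direction in which the jaws open and shut (so a half turn about z gives the same grasp; the last joint's range is limited). The gripper opens to 87 mm and grips with 3 to 60 N. Pads are 19 mm wide; open, the fingers measure 117 mm over their backs; the gripper's body (75 mm by 190 mm) begins 51 mm behind the grasp point.
Start: joints at [-1.327, 0.321, -0.07, 1.45, 0.023, 1.371, -0.057], TCP at [0.148, 0.633, 0.237] pointing down, gripper open.
Joint ranges: [-2.86, 2.86], [-0.3, 2.09], [-1.38, 1.24], [0.06, 2.45], [-1.56, 4.7], [0.09, 2.05], [-2.69, 2.69]. Speed limits (rad/s): [2.57, 2.57, 3.14, 3.14, 3.14, 3.14, 3.14].

## Interface

Orientations are given as a rotation vector (axis times angle).
In Python, from bench import ctrl, optics, models gives the robot as it stands. The module is installed in compiled form; this text tells all that it offers.
- The arm moves only by the tool arm_command, never from a script. Its argument "motion" is a list of rows, each a list of 3 entries, a list of its own where there are three numbers: the shift along the tool's x, y, z in mm, then the turn, a rotation vector about the tool's x, y, z in degrees, then the closure, from 0 (fully open) to 1 (shut). In form: [[[x, y, z], [ax, ay, az], claw], ...]. A call has 1 to 8 rows; each row shifts and turns the commanded pose from where the row before left it, along the tool's axes as they then stand; what a row does not reach is not made up. A row lasts 1/12 s, in which the tool goes at most 41.7 mm and 7.16 degrees, less where a joint would pass 70% of its speed; a pose out of reach is approached as far as the arm can. A call with a gripper value outside its range is refused whole. The fingers move at their own pace and stop on an object; "force" is the grip in N (left out, the last holds). Time passes only in rows, so rows that do not move let the fingers close. It gives the time, the measured TCP pose, the force and the opening at its end, in the units of the state.
- ctrl.get_state(): the state, without advancing time (a new reading comes with each control period).
- optics.get_image(name): name is "scene" or "top" or "wrist"; returns (picture, depth): 480x640x3 uint8, blue, green, red; 480x640 float32, m along the optical axis (not along the pixel's ray), 0 where there is no reading.
- optics.camera_model(name): a dict with "fovy" (degrees; the focal length in pixels is half the picture's height over the tangent of half this angle, whatever the lens; pixels are square), "cx", "cy" (the principal point, pixels), "rvec" (rotation vector, rad) and "tvec" (3), from world to camera coordinates, as OpenCV has them; the wrist camera has in their place "mount" (4x4, takes a point from camera to tool coordinates, whose origin is the TCP and whose axes are the flange's). Camera axes: x right, y down, z forward; pixel columns grow to the right and rows downward; lengths in m; the calibration is good to about 2 mm. The wrist camera is an equidistant fisheye: a pixel r from the principal point sees the ray r / f radians off the axis. A picture is of the moment at which its call begins: read the wrist's pose just before it. camera_model takes no time and is no camera call.
- ctrl.close_job(): hands the job in, once; it reports no verdict.
Trained networks look in the newest picture that a camera, given by its name, has taken for a name from the list of things; names that differ only in an ending like _2 or _b are one class to them, and where a whole thing is asked for, a point or a joint stands for the part that bears it (a point fixed in the world has none). Each returns a list of dicts, best first, with "conf" (0 to 1); they miss things now and then, are a little off and sometimes report something else, mostly with a low value. They report only what shows in the picture. A call takes as long as a camera call.
- models.search_frame(camera, target): "location" ([x, y, z] in m, in the coordinates of the camera as it stood for that picture, good to about 4 mm: the middle of the surface that is visible of it).
- models.silhouettes(camera, target): "pixels" (480x640 bool, what is visible of it).
The state is a dict: "time": time; "joint_positions": joint angles; "qd": joint speeds; "joint_torque": joint torques, N m; "position": TCP position; "tool_rot": TCP orientation; "ft_force": force on the tool from outside, world axes, zero at the start; "torque": the same for the moment, N m; "grip_width": opening from 0.0 (shut) to 1.0 (fully open).
Only numpy, scipy, OpenCV 4.12 (cv2) and the standard library are available. Lean on these libraries where they do the work, as an engineer would, in place of code of your own. Each camera call takes 0.05 s, during which the arm holds its last target.

## Working session

There is one attempt and no reset: what is moved stays moved. The work goes in short steps, Python scripts to look and compute and a tool call to move; the robot and the scene stay as the last step left them, time stands still between calls to the robot, and variables do not carry over. Pictures are saved under pics/ and viewed, and the job is handed in when it is done.

Besides the shell and the picture viewer there is one more tool, called by a JSON object that holds its "api" and its "payload", one argument or row to a line. arm_command: Moves the arm, as the interface text tells. Its arguments: {"type":"object","properties":{"motion":{"type":"array","items":{"type":"array"}},"force":{"type":"number"}},"required":["motion"]}

```bash
mkdir -p pics
python3 - <<'E'
from bench import ctrl, optics, models
import cv2
s=ctrl.get_state(); print(s)
for n in ("top","scene"):
    im,d=optics.get_image(n); cv2.imwrite(f"pics/{n}0.png",im); print(n,optics.camera_model(n))
    for t in ("glass_hung","gauge_hung","gauge_b"):
        print(t,models.search_frame(n,t))
print(optics.camera_model("wrist"))
E
```

```text
{'time': 0.0, 'joint_positions': array([-1.32689171,  0.32184106, -0.07006589,  1.45168102,  0.02262522,
        1.37078376, -0.05690745]), 'qd': array([ 0.00147971, -0.00055714,  0.00103977,  0.00017713,  0.00164564,
       -0.00012725,  0.00135669]), 'joint_torque': array([ 3.43779884e-04, -4.91285706e+01, -4.03736411e-01, -3.12531388e+01,
       -6.39723195e-02,  4.39381355e-02,  1.66227560e-04]), 'position': array([0.14800921, 0.63238457, 0.23544659]), 'tool_rot': array([-3.60155432e-01, -3.12078522e+00,  3.02272487e-03]), 'ft_force': array([0.66350493, 0.22209265, 0.72663959]), 'torque': array([-0.04600786, -0.02852216,  0.02284666]), 'grip_width': 1.0000959622553558}
top {'fovy': 57.94522359711183, 'cx': 314.89202733831144, 'cy': 241.0319308733367, 'rvec': array([ 2.14741029, -2.10622569,  0.15451632]), 'tvec': array([-0.00166821,  0.56010877,  0.91465872])}
glass_hung [{'location': [-0.1752, -0.0176, 0.8713], 'conf': 0.6}]
gauge_hung [{'location': [-0.1763, -0.0208, 0.8712], 'conf': 0.81}, {'location': [-0.2502, 0.1773, 0.9619], 'conf': 0.22}]
gauge_b [{'location': [0.2414, -0
[... 371 characters left out ...]
 -0.0801, 0.9044], 'conf': 0.56}]
gauge_hung [{'location': [0.1239, -0.0807, 0.902], 'conf': 0.76}, {'location': [-0.364, 0.104, 0.8507], 'conf': 0.6}]
gauge_b [{'location': [-0.0354, 0.0484, 0.7093], 'conf': 0.74}, {'location': [-0.1113, 0.1112, 0.6153], 'conf': 0.68}]
{'fovy': 65.70646984690485, 'cx': 323.2006642717109, 'cy': 233.06742435661036, 'mount': array([[-3.91687006e-05, -9.68625541e-01, -2.48524765e-01,
         6.82305305e-02],
       [ 9.99999613e-01, -2.56480129e-04,  8.42026823e-04,
        -1.01185375e-04],
       [-8.79350352e-04, -2.48524636e-01,  9.68625176e-01,
        -1.47336298e-01],
       [ 0.00000000e+00,  0.00000000e+00,  0.00000000e+00,
         1.00000000e+00]])}
```

View pics/top0.png

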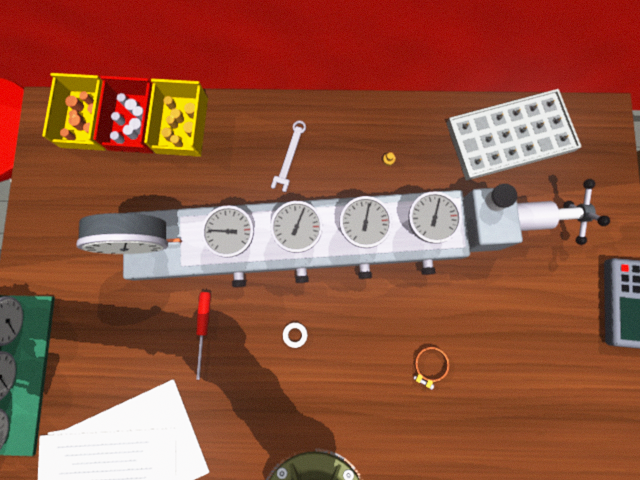

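View pics/scene0.png

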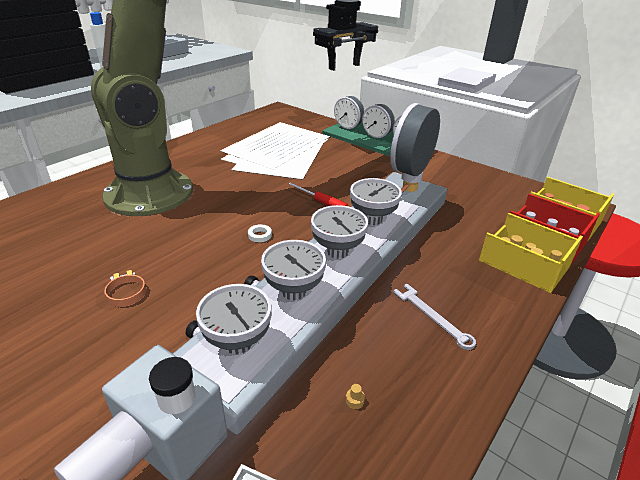

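```bash
cat > h.py <<'E'
from bench import ctrl, optics, models
import cv2, numpy as np
def R(v): return cv2.Rodrigues(np.array(v,float))[0]
def towld(n,p,st=None):
    m=optics.camera_model(n)
    p=np.array(p,float)
    if n=="wrist":
        q=m["mount"][:3,:3]@p+m["mount"][:3,3]
        return R(st["tool_rot"])@q+st["position"]
    return R(m["rvec"]).T@(p-m["tvec"])
def proj(n,P):
    m=optics.camera_model(n); f=240/np.tan(np.radians(m["fovy"]/2))
    c=R(m["rvec"])@np.array(P)+m["tvec"]
    return m["cx"]+f*c[0]/c[2], m["cy"]+f*c[1]/c[2]
E
python3 - <<'E'
from h import *
for n,l in (("top",[[-0.1752,-0.0176,0.8713],[-0.1763,-0.0208,0.8712],[0.2414,-0.0471,0.8719],[-0.0383,-0.0299,0.8716],[0.1006,-0.038,0.8719]]),("scene",[[0.1186,-0.0801,0.9044],[0.1239,-0.0807,0.902],[-0.0354,0.0484,0.7093],[-0.1113,0.1112,0.6153]])):
    for p in l: w=towld(n,p); print(n,w.round(4),np.round(proj(n,w)))
s=ctrl.get_state(); print(s["time"],R(s["tool_rot"]).round(3))
E
```

```text
top [0.5591 0.1828 0.1404] [228. 232.]
top [0.5623 0.1839 0.141 ] [227. 231.]
top [ 0.597  -0.2331  0.1373] [435. 218.]
top [0.5742 0.0461 0.1397] [296. 226.]
top [ 0.5851 -0.0926  0.1383] [365. 222.]
scene [0.5714 0.1684 0.1355] [373. 196.]
scene [0.5765 0.1705 0.1375] [376. 195.]
scene [ 0.601  -0.1098  0.1401] [292. 266.]
scene [ 0.6143 -0.2453  0.1416] [233. 317.]
0.4 [[-0.974  0.228 -0.   ]
 [ 0.228  0.974 -0.   ]
 [-0.    -0.    -1.   ]]
```

The top view shows the hung gauge leftmost at about (228, 232), its pointer at about 9 o'clock. The other three at (297, 226), (365, 222) and (435, 217) point to about 12:30–1. I'll refine its centre in both views, because the network results differ by about 15 mm.

Run:
```python
from h import *
for n,hint in (("top",(228,232)),("scene",(376,195))):
    im,d=optics.get_image(n); m=optics.camera_model(n); f=240/np.tan(np.radians(m["fovy"]/2))
    for t in ("gauge_hung",):
        for r in models.silhouettes(n,t):
            k=r["pixels"]; v,u=np.nonzero(k); z=d[v,u]; ok=z>0;u,v,z=u[ok],v[ok],z[ok]
            c=np.stack([(u-m["cx"])/f*z,(v-m["cy"])/f*z,z],1)
            w=(c-m["tvec"])@R(m["rvec"])
            top=(w[:,2]>.134)&(w[:,2]<.146)
            print(n,r["conf"],len(u),np.median(w,0).round(4), top.sum())
            if top.sum()>50:
                a=w[top]; (cx,cy),rr=cv2.minEnclosingCircle(a[:,:2].astype(np.float32)); print("  circle",round(cx,4),round(cy,4),round(rr,4),"mean",a.mean(0).round(4), "pct",np.percentile(a,[1,99],0).round(4).tolist())
    # reference gauge region extents from depth
    v,u=np.nonzero(d>0); z=d[v,u]; c=np.stack([(u-m["cx"])/f*z,(v-m["cy"])/f*z,z],1); w=(c-m["tvec"])@R(m["rvec"])
    b=w[(w[:,2]>.17)&(w[:,2]<.30)&(w[:,1]>.22)&(w[:,1]<.5)&(w[:,0]>.4)&(w[:,0]<.7)]
    print(n,"ref",np.percentile(b,[1,99],0).round(3).tolist())
    # all dials
    a=w[(w[:,2]>.13)&(w[:,2]<.146)&(w[:,1]>.1)&(w[:,1]<.25)&(w[:,0]>.45)&(w[:,0]<.68)]
    print(n,"dial",len(a),a.mean(0).round(4),np.percentile(a,[1,99],0).round(4).tolist())
    for P in ([.562,.180,.139],[.571,.169,.139]): print(np.round(proj(n,P),1))
    cv2.imwrite(f"pics/{n}_crop.png",cv2.resize(im[hint[1]-50:hint[1]+50,hint[0]-60:hint[0]+60],None,fx=5,fy=5))
```

```text
top 0.84 2127 [0.5612 0.1843 0.1385] 2060
  circle 0.5618 0.1859 0.0528 mean [0.5616 0.1852 0.1386] pct [[0.5133, 0.1359, 0.1353], [0.6105, 0.2345, 0.142]]
top 0.46 2065 [0.5727 0.0458 0.1395] 2046
  circle 0.574 0.0468 0.0527 mean [0.5731 0.046  0.1395] pct [[0.525, -0.0025, 0.136], [0.6221, 0.0944, 0.1429]]
top ref [[0.512, 0.296, 0.173], [0.571, 0.438, 0.259]]
top dial 2088 [0.5613 0.1852 0.1385] [[0.513, 0.1359, 0.135], [0.6113, 0.2345, 0.142]]
[229.3 231. ]
[235.  226.7]
scene 0.68 1650 [0.5764 0.1691 0.139 ] 1091
  circle 0.5774 0.1651 0.0784 mean [0.5693 0.1799 0.1394] pct [[0.52, 0.1339, 0.1344], [0.6159, 0.2331, 0.1415]]
scene ref [[0.526, 0.294, 0.171], [0.576, 0.441, 0.259]]
scene dial 1210 [0.5694 0.1785 0.1389] [[0.5173, 0.1339, 0.1306], [0.616, 0.2335, 0.1415]]
[372.8 190.6]
[373.5 194. ]
```

View pics/top_crop.png

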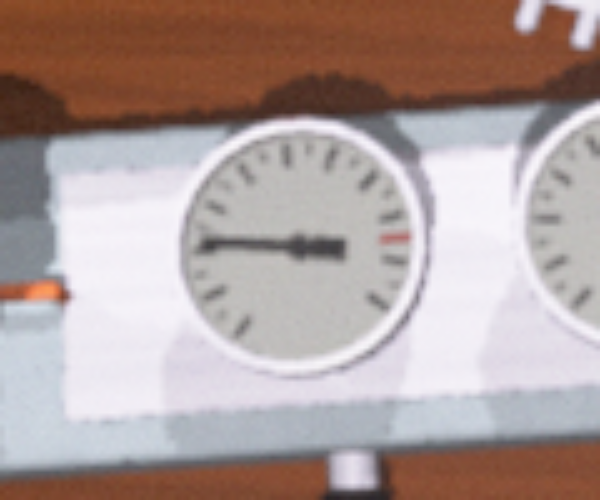

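View pics/scene_crop.png

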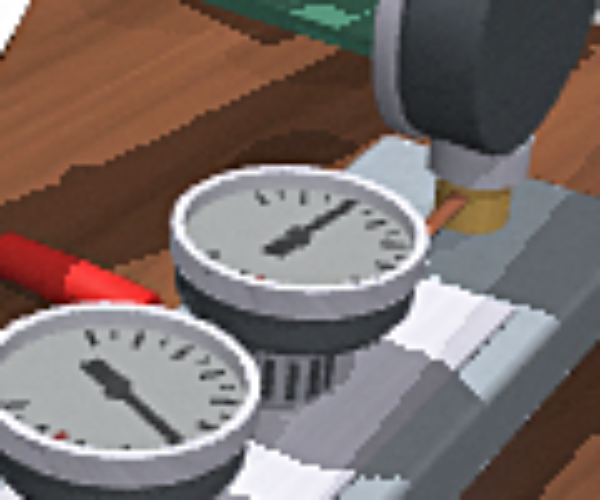

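The top view puts the dial centre at (0.562, 0.185, 0.139) with radius 0.053, which matches the given sizes. The scene view agrees to within about 5 mm. The upright reference gauge spans y 0.294–0.441 and is 0.26 m high, so I'll rise first and shut the jaws, then cross over.

{"api": "arm_command", "payload": {
  "motion": [
    [[0,0,-35],[0,0,0],1],
    [[0,0,-35],[0,0,0],1],
    [[0,0,-35],[0,0,0],1],
    [[0,0,-10],[0,0,0],1],
    [[-26,-17,0],[0,0,0],1],
    [[-26,-17,0],[0,0,0],1],
    [[-26,-17,0],[0,0,0],1],
    [[-26,-17,0],[0,0,0],1]
  ],
  "force": 20
}}

```text
time: 1.27
position: [0.2346, 0.542, 0.3515]
tool_rot: [0.359, 3.121, 0.0]
ft_force: [0.8, 0.1, 0.2]
grip_width: 0.478
```

{"api": "arm_command", "payload": {
  "motion": [
    [[-26,-17,0],[0,0,0],1],
    [[-26,-17,0],[0,0,0],1],
    [[-26,-17,0],[0,0,0],1],
    [[-26,-17,0],[0,0,0],1],
    [[-26,-17,0],[0,0,0],1],
    [[-26,-17,0],[0,0,0],1],
    [[-26,-17,0],[0,0,0],1],
    [[-26,-17,0],[0,0,0],1]
  ]
}}

```text
time: 1.93
position: [0.4062, 0.3619, 0.3516]
tool_rot: [0.36, 3.121, 0.001]
ft_force: [1.1, 0.2, 0.4]
grip_width: 0.01
```

Run:
```python
from h import *
s=ctrl.get_state();r=R(s["tool_rot"]);print(s["time"],s["position"],s["joint_positions"].round(2),s["grip_width"],r.round(3))
print("delta tool mm",(r.T@(np.array([.562,.185,.153])-s["position"])*1000).round(1))
```

```text
1.9333 [0.40624901 0.36188541 0.35163979] [-0.95  0.06  0.18  1.53 -0.01  1.55  0.57] 0.0095218685382136 [[-0.974  0.228  0.   ]
 [ 0.228  0.974  0.   ]
 [-0.     0.    -1.   ]]
delta tool mm [-191.9 -136.9  198.6]
```

{"api": "arm_command", "payload": {
  "motion": [
    [[-27,-19,0],[0,0,0],1],
    [[-27,-19,0],[0,0,0],1],
    [[-27,-19,0],[0,0,0],1],
    [[-27,-19,0],[0,0,0],1],
    [[-27,-19,0],[0,0,0],1],
    [[-27,-19,0],[0,0,0],1],
    [[-10,-10,0],[0,0,0],1],
    [[0,0,0],[0,0,-7],1]
  ]
}}

```text
time: 2.6
position: [0.5471, 0.1979, 0.3514]
tool_rot: [0.18, 3.135, -0.004]
ft_force: [0.3, 0.4, 0.4]
grip_width: 0.005
```

{"api": "arm_command", "payload": {
  "motion": [
    [[0,0,0],[0,0,-7],1],
    [[0,0,0],[0,0,-7],1],
    [[0,0,0],[0,0,-7],1],
    [[0,0,0],[0,0,-7],1],
    [[0,0,0],[0,0,-7],1],
    [[0,0,0],[0,0,-7],1],
    [[0,0,0],[0,0,-7],1],
    [[0,0,0],[0,0,-7],1]
  ]
}}

```text
time: 3.27
position: [0.5446, 0.2033, 0.3514]
tool_rot: [-1.332, 2.845, 0.0]
ft_force: [0.2, -0.0, 0.7]
grip_width: 0.005
```

{"api": "arm_command", "payload": {
  "motion": [
    [[0,0,0],[0,0,-7],1],
    [[0,0,0],[0,0,-7],1],
    [[0,0,0],[0,0,-6],1],
    [[0,0,0],[0,0,0],1],
    [[0,0,0],[0,0,0],1]
  ]
}}

```text
time: 3.68
position: [0.5446, 0.2032, 0.3515]
tool_rot: [-1.794, 2.579, 0.0]
ft_force: [-0.3, -0.6, -0.0]
grip_width: 0.003
```

Run:
```python
from h import *
s=ctrl.get_state();r=R(s["tool_rot"]);print(s["time"],s["position"],s["joint_positions"].round(2),s["grip_width"],s["ft_force"],r.round(3))
im,d=optics.get_image("wrist"); cv2.imwrite("pics/w1.png",im)
for t in ("glass_hung","gauge_hung"):
  for q in models.search_frame("wrist",t): print(t,q["conf"],towld("wrist",q["location"],s).round(4))
print("delta tool mm",(r.T@(np.array([.562,.185,.153])-s["position"])*1000).round(1))
im,d=optics.get_image("scene"); cv2.imwrite("pics/s1.png",im)
```

```text
3.6833 [0.54460097 0.20324852 0.35150006] [-0.63  0.14  0.26  1.45 -0.04  1.56  2.41] 0.0031951336032011533 [-0.29623979 -0.61815589 -0.00598885] [[-0.348 -0.938 -0.   ]
 [-0.938  0.348  0.   ]
 [-0.     0.    -1.   ]]
glass_hung 0.61 [0.558  0.1863 0.1366]
gauge_hung 0.92 [0.5637 0.1883 0.1381]
gauge_hung 0.63 [0.5581 0.1835 0.1365]
delta tool mm [ 11.1 -22.7 198.5]
```

View pics/w1.png

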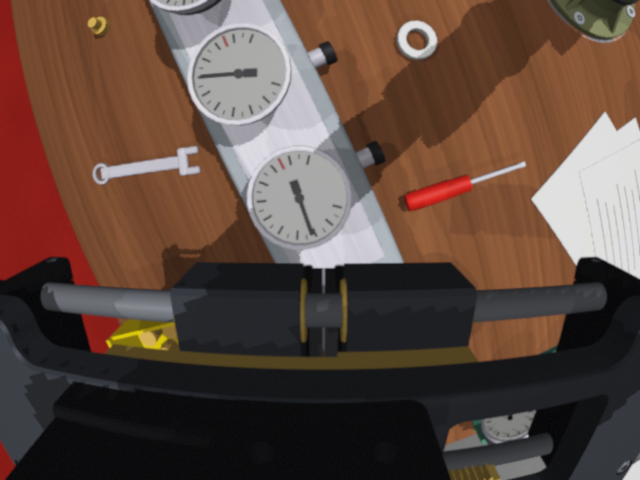

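View pics/s1.png

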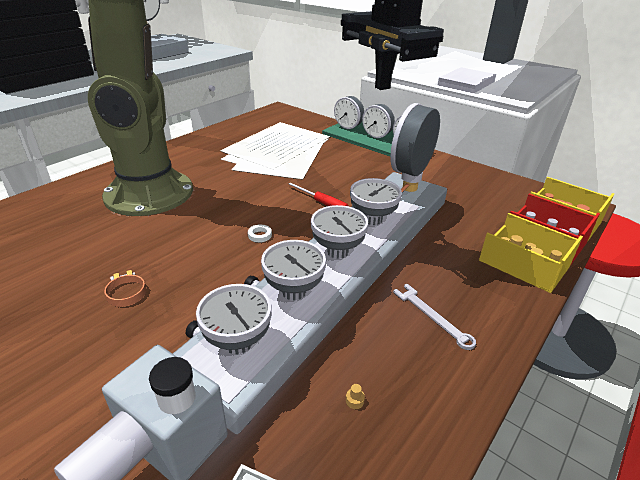

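The wrist view shows the stuck gauge at (300, 197) with its pointer still short. Its measured centre of about (0.561, 0.186, 0.138) agrees with the top view. I'll centre the tool over it and descend to about 18 mm above the glass.

{"api": "arm_command", "payload": {
  "motion": [
    [[11,-22,0],[0,0,0],1],
    [[0,0,30],[0,0,0],1],
    [[0,0,30],[0,0,0],1],
    [[0,0,30],[0,0,0],1],
    [[0,0,30],[0,0,0],1],
    [[0,0,30],[0,0,0],1],
    [[0,0,30],[0,0,0],1],
    [[0,0,0],[0,0,0],1]
  ]
}}

```text
time: 4.55
position: [0.5575, 0.1841, 0.1651]
tool_rot: [1.791, -2.568, -0.003]
ft_force: [-1.7, -0.2, -1.2]
grip_width: 0.007
```

{"api": "arm_command", "payload": {
  "motion": [
    [[0,0,0],[0,0,0],1],
    [[0,0,0],[0,0,0],1],
    [[0,0,0],[0,0,0],1]
  ]
}}

```text
time: 4.8
position: [0.5631, 0.1859, 0.1743]
tool_rot: [-1.795, 2.573, -0.001]
ft_force: [0.5, -0.5, -0.1]
grip_width: 0.004
```

Run:
```python
from h import *
s=ctrl.get_state();r=R(s["tool_rot"]);print(s["time"],s["position"],s["joint_positions"].round(2),s["ft_force"])
print("delta tool mm",(r.T@(np.array([.562,.185,.153])-s["position"])*1000).round(1))
im,d=optics.get_image("scene"); cv2.imwrite("pics/s2.png",cv2.resize(im[50:290,230:550],None,fx=2.4,fy=2.4))
im,d=optics.get_image("wrist"); cv2.imwrite("pics/w2.png",im)
```

```text
4.8 [0.56309113 0.18594285 0.17430066] [-0.6   0.24  0.27  1.69 -0.07  1.22  2.48] [ 0.47622433 -0.52697678 -0.09435061]
delta tool mm [ 1.3  0.8 21.3]
```

View pics/s2.png

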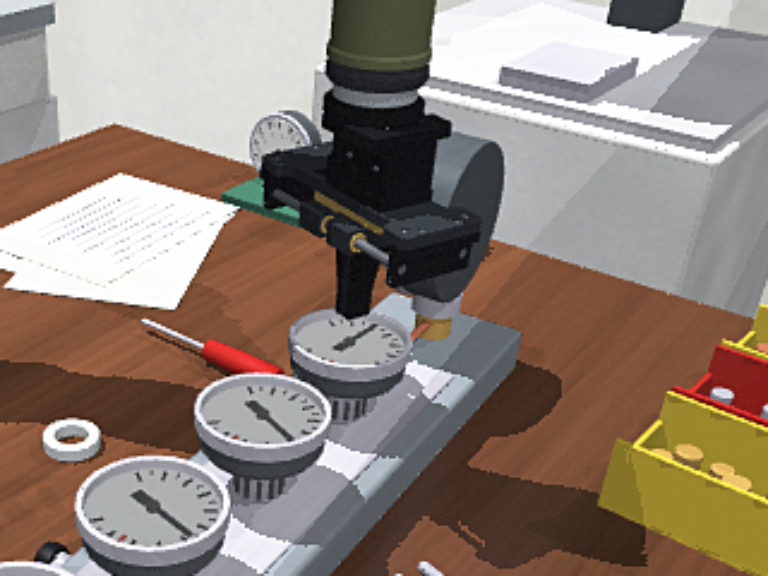

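View pics/w2.png

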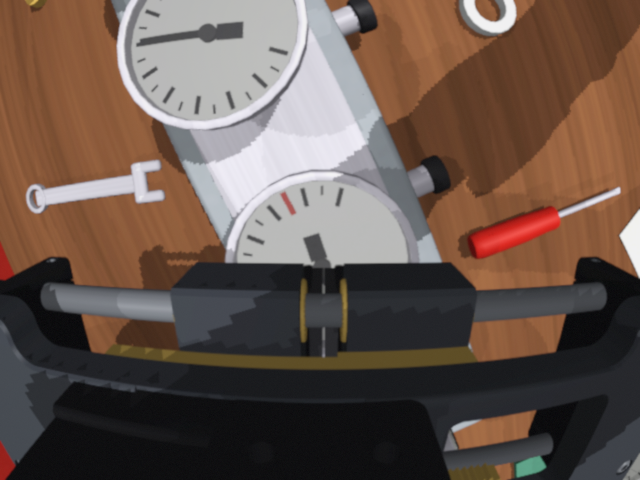

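The arm is clear of the upright reference gauge and centred over the stuck gauge. I'll go down slowly from here, since the fast move overshot about 9 mm.

{"api": "arm_command", "payload": {
  "motion": [
    [[0,0,2],[0,0,0],1],
    [[0,0,3],[0,0,0],1],
    [[0,0,3],[0,0,0],1],
    [[0,0,3],[0,0,0],1],
    [[0,0,2],[0,0,0],1],
    [[0,0,1],[0,0,0],1],
    [[0,0,0],[0,0,0],1],
    [[0,0,0],[0,0,0],1]
  ]
}}

```text
time: 5.57
position: [0.5615, 0.1854, 0.1575]
tool_rot: [1.798, -2.576, -0.0]
ft_force: [-0.3, 0.2, 0.2]
grip_width: 0.006
```

{"api": "arm_command", "payload": {
  "motion": [
    [[0,0,1],[0,0,0],1],
    [[0,0,1],[0,0,0],1],
    [[0,0,1],[0,0,0],1],
    [[0,0,0],[0,0,0],1],
    [[0,0,0],[0,0,0],1]
  ]
}}

```text
time: 5.98
position: [0.5615, 0.1854, 0.1545]
tool_rot: [1.798, -2.576, -0.0]
ft_force: [-0.7, 0.6, 0.5]
grip_width: 0.007
```

{"api": "arm_command", "payload": {
  "motion": [
    [[0,0,1],[0,0,0],1],
    [[0,0,1],[0,0,0],1],
    [[0,0,0],[0,0,0],1],
    [[0,0,0],[0,0,0],1]
  ]
}}

```text
time: 6.32
position: [0.5616, 0.1855, 0.1527]
tool_rot: [-1.798, 2.576, -0.0]
ft_force: [0.6, 0.1, 1.0]
grip_width: 0.004
```

{"api": "arm_command", "payload": {
  "motion": [
    [[0,0,0.5],[0,0,0],1],
    [[0,0,0.5],[0,0,0],1],
    [[0,0,0],[0,0,0],1]
  ]
}}

```text
time: 6.57
position: [0.5617, 0.1855, 0.1517]
tool_rot: [-1.798, 2.576, -0.0]
ft_force: [0.6, 0.8, 1.4]
grip_width: 0.005
```

{"api": "arm_command", "payload": {
  "motion": [
    [[0,0,0.5],[0,0,0],1],
    [[0,0,0.5],[0,0,0],1],
    [[0,0,0],[0,0,0],1]
  ]
}}

```text
time: 6.82
position: [0.5617, 0.1855, 0.1509]
tool_rot: [-1.798, 2.576, -0.0]
ft_force: [0.2, 0.1, 2.9]
grip_width: 0.004
```

Run:
```python
from h import *
s=ctrl.get_state();print(s["time"],s["position"],s["ft_force"])
im,d=optics.get_image("scene"); cv2.imwrite("pics/s3.png",cv2.resize(im[130:290,270:470],None,fx=4,fy=3.75))
s=ctrl.get_state();print(s["time"],s["position"],s["ft_force"])
```

```text
6.8167 [0.56168185 0.18548755 0.15089153] [0.15000929 0.08522338 2.89340844]
6.8667 [0.5616828  0.18546683 0.15089165] [-0.00308866  0.36657332  2.59003022]
```

View pics/s3.png

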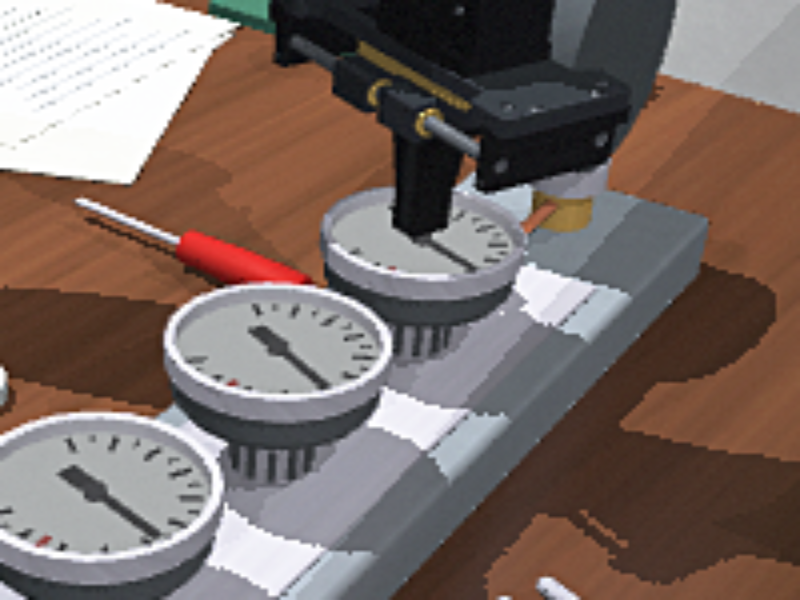

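The pointer has swung to lie parallel with the others. I'll withdraw straight up and check it.

{"api": "arm_command", "payload": {
  "motion": [
    [[0,0,-2],[0,0,0],1],
    [[0,0,-4],[0,0,0],1],
    [[0,0,-8],[0,0,0],1],
    [[0,0,-15],[0,0,0],1],
    [[0,0,-25],[0,0,0],1],
    [[0,0,-30],[0,0,0],1],
    [[0,0,-30],[0,0,0],1],
    [[0,0,-30],[0,0,0],1]
  ]
}}

```text
time: 7.53
position: [0.5611, 0.1852, 0.2964]
tool_rot: [1.798, -2.576, -0.0]
ft_force: [-0.0, -1.1, 0.1]
grip_width: 0.005
```

{"api": "arm_command", "payload": {
  "motion": [
    [[0,0,-30],[0,0,0],1],
    [[0,0,-20],[0,0,0],1],
    [[0,0,-10],[0,0,0],1],
    [[0,0,0],[0,0,0],1],
    [[0,0,0],[0,0,0],1],
    [[0,0,0],[0,0,0],1],
    [[0,0,0],[0,0,0],1]
  ]
}}

```text
time: 8.12
position: [0.5608, 0.1852, 0.3525]
tool_rot: [1.796, -2.573, -0.001]
ft_force: [-0.5, -0.4, 0.0]
grip_width: 0.005
```

Run:
```python
from h import *
s=ctrl.get_state();print(s["time"],s["position"],s["ft_force"],abs(s["qd"]).max())
im,d=optics.get_image("scene"); cv2.imwrite("pics/s4.png",im)
im,d=optics.get_image("wrist"); cv2.imwrite("pics/w4.png",im)
im2,d2=optics.get_image("top"); cv2.imwrite("pics/t4.png",im2)
for t in ("screwdriver","spanner","band_clamp","seal_tape","adapter"):
    q=models.search_frame("top",t); print(t,[(x["conf"],towld("top",x["location"]).round(3)) for x in q[:1]])
```

```text
8.1167 [0.5607893 0.185235  0.3524602] [-0.4575301  -0.38816264  0.02426763] 0.005275925304966033
screwdriver [(0.66, array([0.381, 0.253, 0.021]))]
spanner []
band_clamp [(0.9, array([ 0.283, -0.242,  0.023]))]
seal_tape [(0.75, array([0.358, 0.054, 0.012]))]
adapter [(0.69, array([ 0.761, -0.159,  0.019]))]
```

View pics/s4.png

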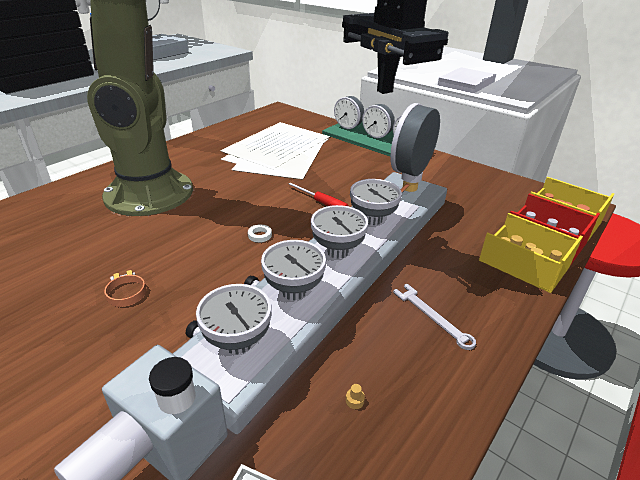

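View pics/w4.png

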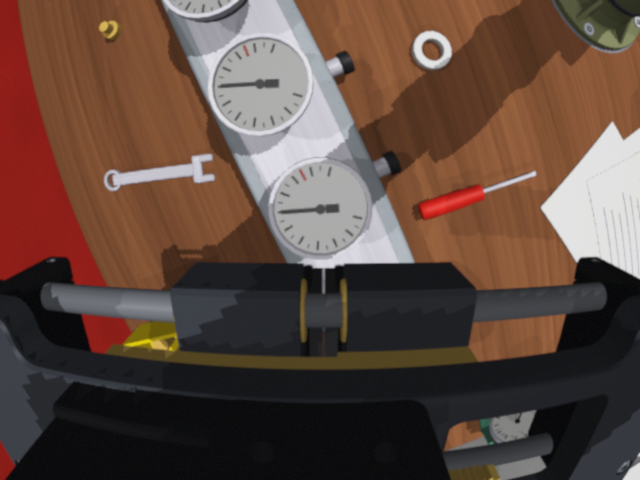

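View pics/t4.png

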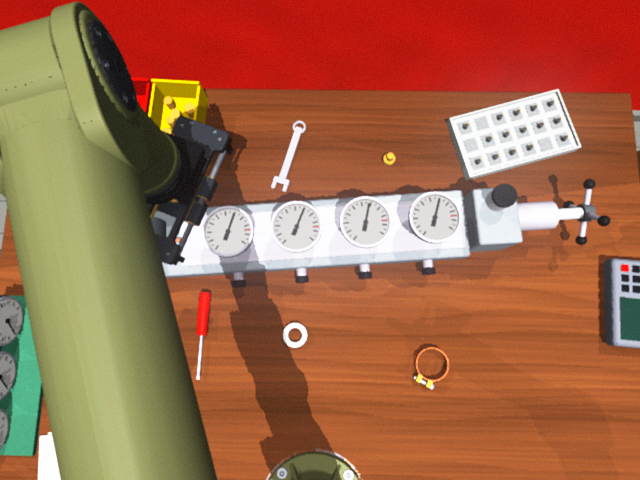

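All three views show the tapped gauge's pointer, at top-view pixel (228, 230), in line with its neighbours. The tools and parts lie where they were, and the gripper is 0.2 m clear with no force on it. I'm handing the job in.

```bash
python3 -c "
from bench import ctrl
print(ctrl.close_job())"
```

```text
the job is handed in; nothing more can be done
None
```

I tapped the stuck gauge (the leftmost port) with the shut fingertips at the centre of its window, about (0.562, 0.185, 0.139) m. The pointer swung up from about 9 o'clock to about 1 o'clock, and I then withdrew straight up about 0.2 m. The job took about 8.5 s of the 30 s.

**Last checks**
- After the withdrawal, the top, wrist and scene pictures all show that pointer lying in line with the other three.
- The other gauges, the bench and the loose parts look unmoved in the pictures, and the wrist force is back to about zero.

**Disagreements and gaps**
- **Tap force:** the largest I read was 2.9 N, just under the stated 3 N, with sensor noise of about 0.5–1 N. That the tap worked rests on the pictures, not the force reading.
- **Gauge position:** the networks' first results for the stuck gauge differed by about 15 mm between the scene and top cameras. The depth data and the wrist view confirmed the top camera's value.
- **Spanner:** the network missed it in the final top picture, but it is plainly visible in the same place.
- **Overshoot:** one fast descent overshot by about 9 mm while still well above the glass and touched nothing. I made the rest of the approach slowly.

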